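# Set the shoe clearance on an egg lane unit

## Task

On the egg lane unit with the orange cap, lift the cap off and stand it in the middle of the small blue tray. Turn the wing screw under it clockwise until the shoe just bottoms firmly on the strip, without forcing it, then back the screw off a quarter of a turn and let go. Leave the grey-capped unit, the eggs and everything else on the bench where they are.

Things in the scene. Friction and masses are not known exactly. Their poses are not given: they have to be found in the camera images.
- unit: the lane unit to be set, fixed to the bench: aluminium base plate 120 x 130 x 12 mm, two grey posts and a grey beam across them (72 mm along x, 130 mm along y, top 88 mm above the bench). Origin: centre of the underside. The screw's axis is vertical through the origin. It may stand left or right of the other unit.
- other_unit: the same kind of unit with a grey cap; leave alone. Origin: centre of the underside.
- cap: orange plastic cap, loose, about 80 g, a cup of 64 mm outer diameter and 54 mm height (50 mm deep inside) placed mouth down over the wing screw on the beam. On its flat top a grip ridge, 42 mm along the cap's x, 16 mm thick along its y, 26 mm high (from 54 to 80 mm above the origin). Origin: centre of the mouth (underside), z up. It must be lifted at least 50 mm straight up to clear the screw.
- other_cap: grey cap of the other unit, same shape; leave alone. Origin as for the orange cap.
- cap_tray: small open blue tray, fixed, 120 x 120 x 25 mm, walls 4 mm, floor about 4 mm thick. Origin: centre of the underside.
- wing (a point): middle of the wing screw's grip bar, on the screw axis, 117 mm above the bench; under the cap at the start. The bar is 42 mm long along this frame's x, 14 mm thick along y, 30 mm high (15 mm above and below this point), on a disc of 40 mm diameter; white mark at its +x end. The frame turns with the screw, z up; the bar does not rise or sink. Where it points when bottomed differs each time: feel for it.
- screw: the wing screw. Clockwise from above lowers the shoe. Starts 1 to 3.2 rad above its bottom. Steady drag 0.06 N m; stays where left. Bottomed, it stops dead up to 0.15 N m; above that a spring seat yields, 1.5 N m per rad, and springs back: firmly bottomed from 0.18 N m, 0.22 to 0.35 is right, above 0.4 overtightened. Count the quarter turn from where it stops dead. Origin: on the axis, under the disc.
- shoe_sole (a point): centre of the underside of the red shoe (disc of 44 mm diameter, 12 mm thick, on a free swivel, so its yaw means nothing) under the beam, moved by the screw, 1 mm per turn, so its gap to the strip (0.25 mm for a quarter turn) is too small to see in the measured poses.
- washer_mid (a point): centre of the underside of the brass spring washer (34 mm diameter, 4 mm thick) on the spindle under the beam, 60 mm above the bench at rest; it sinks 1 mm per rad that the spring seat yields (0.02 mm when firmly bottomed, 0.2 mm when overtightened), too little to see in the measured poses.
- unit_seat (a point): centre of the top of the white plastic strip under the shoe, 20 mm above the bench; the shoe bottoms here. z up.
- bowl: white bowl with three eggs, 120 mm wide, 45 mm high; leave alone. Origin: centre of the underside.
- screwdriver: screwdriver lying on the bench, 170 mm long along x; leave alone. Origin under its middle.
- brush: brush lying on the bench, 170 mm long along x; leave alone. Origin under its middle.
- spray: clear bottle, 60 mm wide, 170 mm high; leave alone. Origin: centre of the underside.
- jar: glass jar, 64 mm wide, 80 mm high; leave alone. Origin: centre of the underside.
Things that resemble listed ones, but are neither listed nor needed, are in the scene too. There is more than one size of the cap; the job needs the smallest. What is shaped like the unit but green or red is not meant.

How it is judged (in metres and radians):
On the way, in this order (a step that is already met when the one before it is completed fails the run):
1. the orange cap stands in the tray, let go (horizontal distance between cap and cap_tray below 0.035 m and height (world z) of cap below 0.012 m and angle between cap's own z axis and vertical below 0.15 rad and contact force between the fingers and cap below 0.1 N), for 0.2 s.
2. the screw is turned down until the shoe is firmly bottomed on the strip (z of washer_mid in the frame of unit_seat below 0.03998 m), for 0.05 s.
3. the screw is backed off to a quarter of a turn (z of shoe_sole in the frame of unit_seat between 0.000185 and 0.000315 m), for 0.2 s.
At the end, for the whole second after the job is handed in: The orange cap stands upright at rest on the floor of the tray, within 35 mm of its middle; the screw is a quarter turn above its bottom, to within 23 degrees (shoe 0.185 to 0.315 mm above the strip) (all of step 3 and horizontal distance between cap and cap_tray below 0.035 m and height (world z) of cap below 0.012 m and angle between cap's own z axis and vertical below 0.15 rad and linear speed of cap below 0.01 m/s); the robot touches nothing.
It fails at once if the screw is overtightened (more than about 0.2 rad past the bottom, 0.45 N m) (z of washer_mid in the frame of unit_seat below 0.0398 m).
It fails at once if the grey cap is moved by more than 10 mm (distance of other_cap from where it was at the start of the episode above 0.01 m).
It fails at once if a bystander is moved by more than 20 mm (distance of any of bowl, screwdriver, brush, spray, jar from where it was at the start of the episode above 0.02 m).
It also fails if it takes over 72 s, if anything falls off the work surface, if the arm or the gripper's body presses on something with over 40 N, if the wrist force passes 120 N, or if a joint passes its speed limit or range.

## Robot

A 6-joint arm with a two-finger parallel gripper is mounted at the origin on the work surface. World frame = base frame: x ahead of the robot, y to its left, z up, the work surface at z = 0. Lengths are in m, angles in degrees, forces in N, time in s.
With the tool pointing down it reaches from about 0.35 to 0.875 m from the base axis. Payload 4.2 kg.
Tool frame: the origin (TCP) lies on the centre line of the jaws, within the pads' length; the fingertips stand 11 mm ahead of it and the grasp point (between the pads) lies 8 mm behind it; y points along the fingers, z is the direction in which the jaws open and shut, and the axes are right-handed (so a half turn about y gives the same grasp; the last joint's range is limited). The gripper opens to 87 mm and grips with 3 to 60 N. Pads are 19 mm wide; open, the fingers measure 117 mm over their backs; the gripper's body (75 mm by 190 mm) begins 51 mm behind the grasp point.
Start: joints at [-58.579, 22.042, 0.453, 0, -68.411, -14.817], TCP at [0.179, -0.599, 0.234] pointing down, gripper open.
Joint ranges: [-179.83, 179.83], [-69.29, 118.12], [-61.27, 80.66], [-181.25, 117.63], [-171.15, -9.14], [-177.46, 177.46]. Speed limits (degrees/s): [159.86, 159.86, 180, 180, 180, 180].

## Interface

Orientations are given as a 3x3 rotation matrix whose columns are the frame's x, y, z axes.
In Python, from station import r, optics gives the robot as it stands. The module is installed in compiled form; this text tells all that it offers.
- The arm moves only by the tool step_arm, never from a script. Its argument "moves" is a list that holds one entry, the list of rows, each a list of 7 numbers: the turn, a rotation vector about the tool's x, y, z in rad, then the shift along the tool's x, y, z in cm, then the opening in per cent of the stroke, from 0 (shut) to 100 (fully open). A call has exactly 5 rows; each row is the pose to reach, as a shift and turn from the pose commanded when the call began, along the tool's axes at that moment; what a row does not reach only later rows make up. A row lasts 1/12 s, in which the tool goes at most 41.7 mm and 7.16 degrees, less where a joint would pass 70% of its speed; a pose out of reach is approached as far as the arm can. A call with a gripper value outside its range is refused whole. The fingers move at their own pace and stop on an object; the grip force is fixed at half the most. Time passes only in rows, so rows that repeat a pose let the fingers close, or fill a call up. It gives the time, the measured TCP pose, the force and the opening at its end, in the units of the state.
- r.sense(): the state, without advancing time (a new reading comes with each control period).
- optics.capture(name): name is "side" or "top" or "wrist"; returns a dict with "image" (420x560x3 uint8, red, green, blue), "fov_y" (degrees; the focal length in pixels is half the picture's height over the tangent of half this angle, whatever the lens; pixels are square), "cx", "cy" (the principal point, pixels), "cam_to_world" (4x4, takes a point from camera to world coordinates). Camera axes: x right, y down, z forward; pixel columns grow to the right and rows downward; lengths in m; the calibration is good to about 2 mm. A picture is of the moment at which its call begins. There is no depth.
- r.finish_job(): hands the job in, once; it reports no verdict.
The state is a dict: "time_s": time; "joints": joint angles; "joint_velocities": joint speeds; "effort": joint torques, N m; "tcp_pos": TCP position; "ee_rot": TCP orientation; "wrist_force": force on the tool from outside, world axes, zero at the start; "moment": the same for the moment, N m; "gripper_width": opening from 0.0 (shut) to 1.0 (fully open).
Only numpy, scipy, OpenCV 4.12 (cv2) and the standard library are available. Lean on these libraries where they do the work, as an engineer would, in place of code of your own. Each camera call takes 0.05 s, during which the arm holds its last target.

## Working session

There is one attempt and no reset: what is moved stays moved. The work goes in short steps, Python scripts to look and compute and a tool call to move; the robot and the scene stay as the last step left them, time stands still between calls to the robot, and variables do not carry over. Pictures are saved under pics/ and viewed, and the job is handed in when it is done.

Besides the shell and the picture viewer there is one more tool, called after ">>>" as name(argument=value, ...), one argument or row to a line, values as JSON. step_arm: Moves the arm, as the interface text tells. Its arguments: {"type":"object","properties":{"moves":{"type":"array"}},"required":["moves"]}

```bash
mkdir -p pics; ls
python3 - <<'E'
from station import r, optics
import cv2
s=r.sense()
for k,v in s.items(): print(k,v)
for n in ["side","top","wrist"]:
    c=optics.capture(n)
    cv2.imwrite(f"pics/{n}0.png",c["image"][:,:,::-1])
    print(n,c["fov_y"],c["cx"],c["cy"],c["cam_to_world"])
E
```

```text
pics
time_s 0.0
joints [-5.85776776e+01  2.20919463e+01  3.80045893e-01 -2.80517579e-02
 -6.84125314e+01 -1.48171111e+01]
joint_velocities [ 0.08077455  0.10932679  0.1171064  -0.03716612  0.01102401  0.02367468]
effort [ 5.38495260e-04 -3.90663922e+01  1.87401706e+01  4.21991497e+00
  1.09726682e-02 -2.07678090e-04]
tcp_pos [ 0.17846355 -0.59837278  0.23245135]
ee_rot [[ 9.58348146e-01 -7.43709783e-04 -2.85601607e-01]
 [ 2.85602552e-01  2.09055973e-03  9.58345873e-01]
 [-1.15663982e-04 -9.99997538e-01  2.21588945e-03]]
wrist_force [ 1.03342983  0.26345501 -1.14707388]
moment [-0.04755177  0.00734576 -0.03213718]
gripper_width 0.9995061756178445
side 51.18226645008775 275.05695259561764 211.06018850023813 [[-0.82390149 -0.35115991  0.44482924  0.03016623]
 [-0.56662993  0.52538561 -0.63474443  0.61111232]
 [-0.01081008 -0.77502044 -0.6318437   0.73241145]
 [ 0.          0.          0.          1.        ]]
top 48.87310668636082 275.0368183751772 203.99937427390228 [[ 1.07381301e-03 -9.99242586e-01  3.88986145e-02  4.26415482e-01]
 [-9.99862110e-01 -4.28252352e-04  1.66005130e-02 -1.39690450e-02]
 [-1.65712811e-02 -3.89110766e-02 -9.99105260e-01  1.42428088e+00]
 [ 0.00000000e+00  0.00000000e+00  0.00000000e+00  1.00000000e+00]]
wrist 69.49274047507527 284.118371500116 217.57240937090913 [[-0.28607589  0.92423977  0.25286645  0.10910507]
 [ 0.95820473  0.27536377  0.07757899 -0.61992029]
 [ 0.00207133  0.26449131 -0.96438585  0.38350271]
 [ 0.          0.          0.          1.        ]]
```

View pics/top0.png

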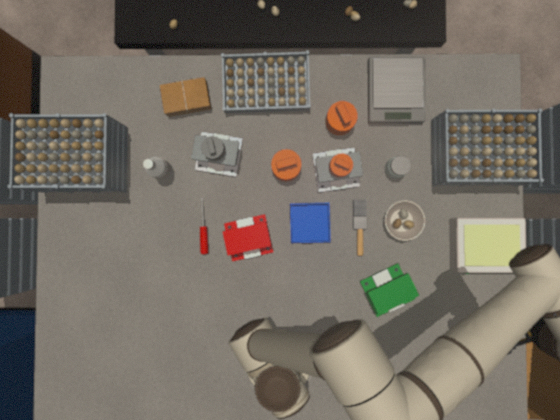

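View pics/side0.png

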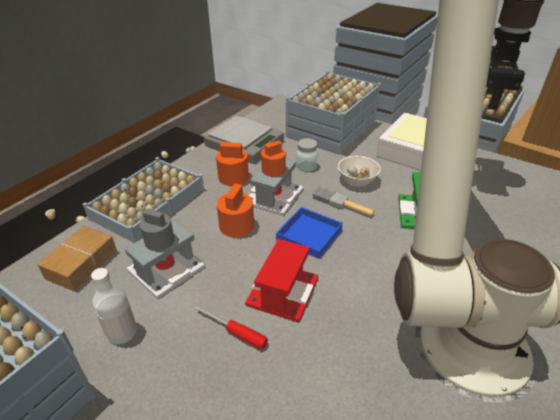

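View pics/wrist0.png

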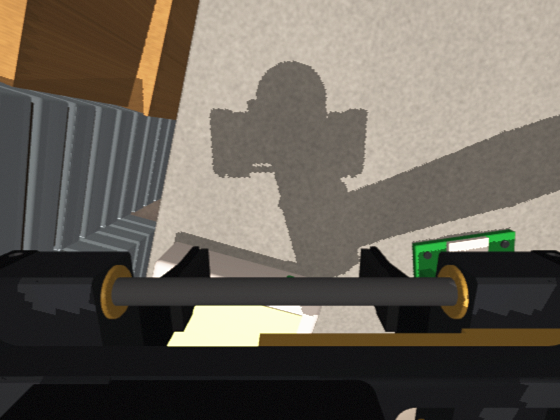

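Top view: the orange candidates are the bench caps at (342,116) and (287,165), both larger and standing on the bench, and the small one at (342,163) on the grey beam of the right unit. That last one fits. The tray is at (310,223), and the grey-capped unit is at (217,150). An enlarged crop will confirm this.

Run:
```python
import cv2,numpy as np
t=cv2.imread("pics/top0.png"); s=cv2.imread("pics/side0.png")
a=cv2.resize(t[95:255,270:390],(450,600),interpolation=cv2.INTER_CUBIC)
b=cv2.resize(s[130:280,210:350],(350,375),interpolation=cv2.INTER_CUBIC)
o=np.zeros((600,800,3),np.uint8);o[:,:450]=a;o[:375,450:]=b
cv2.imwrite("pics/crop0.png",o)
```

```text
(no output)
```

View pics/crop0.png

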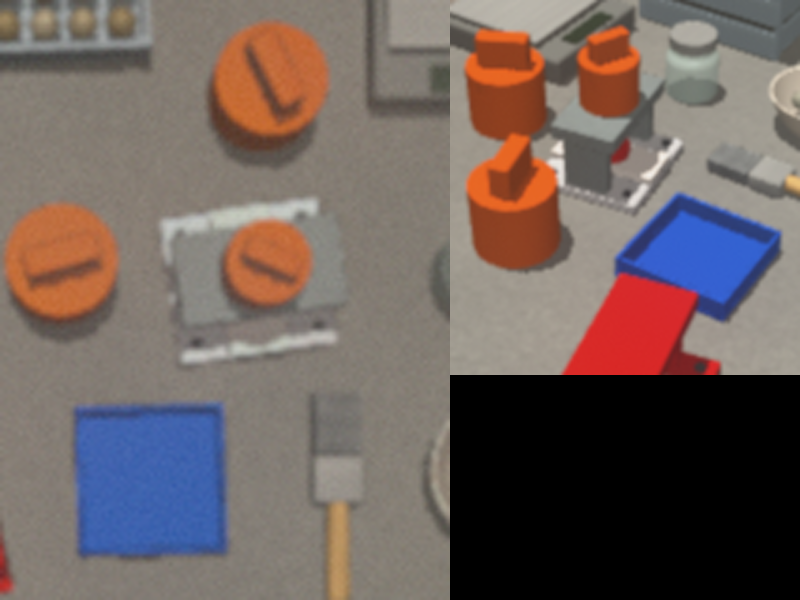

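The crop confirms it: the smallest orange cap sits on the grey beam of the right-hand unit. Next I measure.

```bash
cat > h.py <<'E'
import numpy as np,cv2
from station import r,optics
def ray(c,uv):
    f=c["image"].shape[0]/2/np.tan(np.radians(c["fov_y"]/2))
    uv=np.atleast_2d(np.asarray(uv,float))
    d=np.c_[(uv[:,0]-c["cx"])/f,(uv[:,1]-c["cy"])/f,np.ones(len(uv))]
    T=np.array(c["cam_to_world"]); return T[:3,3],d@T[:3,:3].T
def plane(c,uv,z):
    o,d=ray(c,uv); return o+d*((z-o[2])/d[:,2])[:,None]
def proj(c,p):
    f=c["image"].shape[0]/2/np.tan(np.radians(c["fov_y"]/2))
    T=np.linalg.inv(np.array(c["cam_to_world"])); q=np.atleast_2d(p)@T[:3,:3].T+T[:3,3]
    return np.c_[q[:,0]/q[:,2]*f+c["cx"],q[:,1]/q[:,2]*f+c["cy"]]
def big(mask,box):
    m=np.zeros_like(mask);x0,y0,x1,y1=box;m[y0:y1,x0:x1]=mask[y0:y1,x0:x1]
    cs,_=cv2.findContours(m,cv2.RETR_EXTERNAL,cv2.CHAIN_APPROX_NONE)
    return max(cs,key=cv2.contourArea)
def yaw(s): R=np.array(s["ee_rot"]); return np.degrees(np.arctan2(R[1,2],R[0,2]))
E
python3 - <<'E'
from h import *
c=optics.capture("top"); im=c["image"]; hsv=cv2.cvtColor(im,cv2.COLOR_RGB2HSV)
org=((hsv[...,0]<14)&(hsv[...,1]>170)&(hsv[...,2]>90)).astype(np.uint8)
k=big(org,(322,145,362,182)); (u,v),rad=cv2.minEnclosingCircle(k); e=cv2.fitEllipse(k)
print("cap",(u,v),rad,e, plane(c,[e[0]],.142), plane(c,[(u,v)],.142))
blue=((hsv[...,0]>105)&(hsv[...,0]<130)&(hsv[...,1]>150)).astype(np.uint8)
k=big(blue,(270,190,350,260)); R=cv2.minAreaRect(k); print("tray",R,plane(c,[R[0]],.02),cv2.boundingRect(k))
P=plane(c,cv2.boxPoints(R),.025);print(P, P.mean(0))
# beam: print unit box px
g=big(((hsv[...,1]<60)&(hsv[...,2]>0)).astype(np.uint8)*0+((hsv[...,0]>70)&(hsv[...,0]<110)).astype(np.uint8),(310,140,370,195))
print("beam",cv2.minAreaRect(g),plane(c,[cv2.minAreaRect(g)[0]],.088))
z=cv2.resize(im[140:190,315:365],(600,600),interpolation=cv2.INTER_CUBIC)
s=optics.capture("side")["image"][135:210,230:305]
cv2.imwrite("pics/capz.png",np.hstack([z[:,:,::-1][:400,100:500],cv2.resize(s,(400,400),interpolation=cv2.INTER_CUBIC)[:,:,::-1]]))
E
```

```text
cap (341.3247375488281, 163.66494750976562) 9.698184967041016 ((342.9779357910156, 160.55484008789062), (10.40987491607666, 18.900066375732422), 108.23060607910156) [[ 0.59730618 -0.18146529  0.142     ]] [[ 0.58862742 -0.17683996  0.142     ]]
tray ((309.5, 223.0), (36.0, 37.0), 90.0) [[ 0.42346805 -0.09522715  0.02      ]] (291, 205, 38, 37)
[[ 0.47788242 -0.03907273  0.025     ]
 [ 0.47793437 -0.15092741  0.025     ]
 [ 0.36931077 -0.15056048  0.025     ]
 [ 0.36911526 -0.0390434   0.025     ]] [ 0.42356071 -0.094901    0.025     ]
beam ((315.0, 155.0), (0.0, 0.0), 0.0) [[ 0.62078534 -0.10759454  0.088     ]]
```

View pics/capz.png

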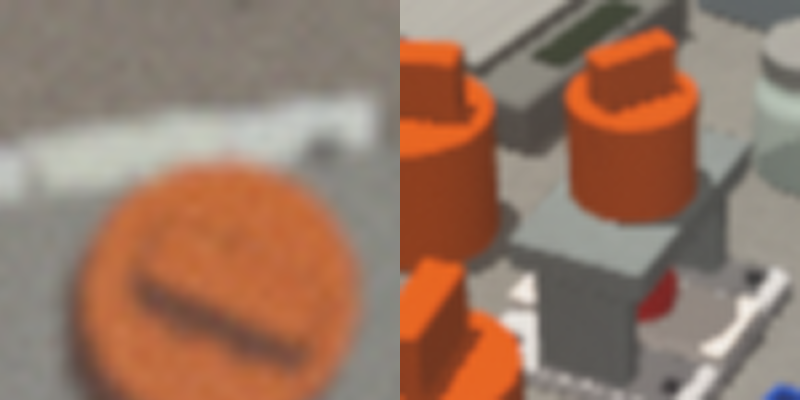

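Run:
```python
from h import *
for n,box,zc in [("top",(322,140,362,185),.142)]:
    c=optics.capture(n); im=c["image"]; hsv=cv2.cvtColor(im,cv2.COLOR_RGB2HSV)
    org=((hsv[...,0]<14)&(hsv[...,1]>130)&(hsv[...,2]>100)).astype(np.uint8)
    k=big(org,box);k=cv2.convexHull(k); (u,v),rad=cv2.minEnclosingCircle(k); e=cv2.fitEllipse(k)
    print(n,(u,v),rad,e,cv2.boundingRect(k), plane(c,[e[0]],zc), plane(c,[(u,v)],zc))
s=optics.capture("side"); p=plane(c,[e[0]],zc)[0]
print("side px of cap top centre",proj(s,[p,p+[0,0,-.054]]))
hs=cv2.cvtColor(s["image"],cv2.COLOR_RGB2HSV)
org=((hs[...,0]<14)&(hs[...,1]>130)).astype(np.uint8)
k=big(org,(255,135,290,178));print(cv2.boundingRect(k))
# ridge base edge yaw: crop pix -> px
q=np.array([[235,280],[400,355]])/12+[315,140]
Q=plane(c,q,.142);print(Q, np.degrees(np.arctan2(*(Q[0]-Q[1])[[1,0]])))
st=r.sense(); R=np.array(st["ee_rot"]);print("delta tool cm",R.T@(np.array([p[0],p[1],.25])-st["tcp_pos"])*100, st["tcp_pos"])
```

```text
top (341.0, 164.5) 11.280613899230957 ((340.9808349609375, 164.5430908203125), (21.693578720092773, 22.50150489807129), 63.54331588745117) (330, 154, 23, 22) [[ 0.58617725 -0.17587514  0.142     ]] [[ 0.58629747 -0.17592883  0.142     ]]
side px of cap top centre [[272.7918557  151.8846999 ]
 [273.08061964 169.53568908]]
(260, 140, 26, 37)
[[ 0.58957252 -0.15814089  0.142     ]
 [ 0.57209905 -0.19619044  0.142     ]] 65.33403420123031
delta tool cm [51.14468455 -1.65825719 28.8849508 ] [ 0.17858408 -0.59881213  0.23329665]
```

>>> step_arm(
  moves=[
    [[0,0,0,3.5,-0.5,2,100],[0,0,0,7,-1,4,100],[0,0,0,10.5,-1.5,6,100],[0,0,0,14,-2,8,100],[0,0,0,17.5,-2.5,10,100]],
  ],
)

```text
time_s: 0.77
tcp_pos: [0.3186, -0.4516, 0.2589]
ee_rot: [[0.958, 0.0, -0.285], [0.285, -0.0, 0.958], [0.0, -1.0, -0.0]]
wrist_force: [0.9, 0.6, 0.6]
gripper_width: 1.002
```

>>> step_arm(
  moves=[
    [[0,0,0,3.5,-0.5,2,100],[0,0,0,7,-1,4,100],[0,0,0,10.5,-1.5,6,100],[0,0,0,14,-2,8,100],[0,0,0,17.5,-2.5,10,100]],
  ],
)

```text
time_s: 1.18
tcp_pos: [0.4579, -0.3055, 0.2841]
ee_rot: [[0.958, 0.001, -0.286], [0.286, -0.0, 0.958], [0.001, -1.0, -0.0]]
wrist_force: [0.5, -0.7, -0.1]
gripper_width: 1.001
```

>>> step_arm(
  moves=[
    [[0,-0.1,0,3,0,2,100],[0,-0.2,0,6,0,4,100],[0,-0.3,0,9,0,5,100],[0,-0.4,0,10,0,5,100],[0,-0.5,0,10,0,5,100]],
  ],
)

```text
time_s: 1.6
tcp_pos: [0.5407, -0.2289, 0.2829]
ee_rot: [[0.698, -0.0, -0.716], [0.716, 0.0, 0.698], [0.0, -1.0, 0.0]]
wrist_force: [-0.5, -0.6, -0.6]
gripper_width: 0.999
```

>>> step_arm(
  moves=[
    [[0,-0.1,0,0,0,0,100],[0,-0.2,0,0,0,0,100],[0,-0.3,0,0,0,0,100],[0,-0.36,0,0,0,0,100],[0,-0.36,0,0,0,0,100]],
  ],
)

```text
time_s: 2.02
tcp_pos: [0.5384, -0.2307, 0.2835]
ee_rot: [[0.408, -0.0, -0.913], [0.913, 0.0, 0.408], [0.0, -1.0, 0.0]]
wrist_force: [-0.2, -0.7, 0.4]
gripper_width: 1.0
```

Run:
```python
from h import *
s=r.sense();print(s["tcp_pos"],yaw(s),s["joints"],s["time_s"],s["wrist_force"],s["moment"])
c=optics.capture("wrist");cv2.imwrite("pics/w1.png",c["image"][:,:,::-1])
print(proj(c,[[.587,-.175,.142],[.587,-.175,.168]]))
```

```text
[ 0.53838194 -0.23066663  0.28351814] 155.9383689366837 [-7.36134115e+00  1.64703294e+01 -5.30999878e-01 -3.15023438e-03
 -7.30034536e+01 -1.66993690e+01] 2.0167 [-0.18909988 -0.70566777  0.393483  ] [0.01866462 0.06566486 0.04050468]
[[263.56246133 275.25198467]
 [261.83679127 287.22739442]]
```

View pics/w1.png

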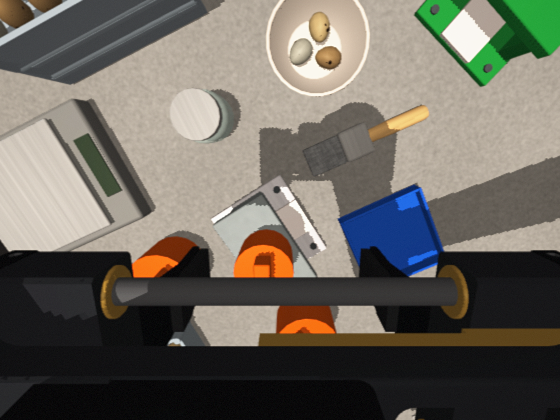

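The wrist view shows the small cap at about (263,262) with its ridge end face on. The jar is at (196,114) and the tray at (392,232). I'll enlarge to check the ridge alignment.

Run:
```python
import cv2
i=cv2.imread("pics/w1.png")[225:285,220:310];cv2.imwrite("pics/w1z.png",cv2.resize(i,(780,520),interpolation=cv2.INTER_CUBIC))
```

```text
(no output)
```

View pics/w1z.png

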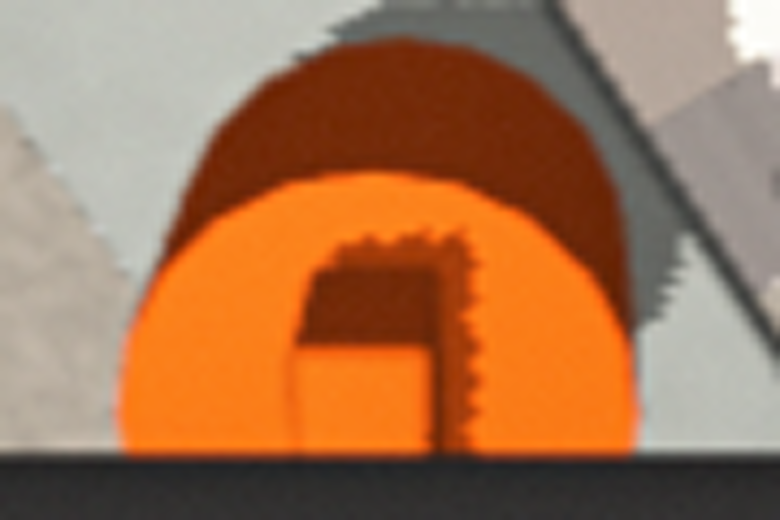

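Run:
```python
from h import *
c=optics.capture("wrist");s=r.sense();R=np.array(s["ee_rot"]);t=np.array(s["tcp_pos"])
px=lambda x,y:[220+x/8.667,225+y/8.667]
A=plane(c,[px(298,345),px(432,345),px(305,450),px(432,450)],.168)
B=plane(c,[px(118,412),px(637,412)],.142)
print(A,"\n",(A-t)@R*100);print(B,(B-t)@R*100,B.mean(0),np.linalg.norm(B[0]-B[1]))
d=(A-t)@R; print(np.linalg.norm(A[0]-A[1]))
print((plane(c,[px(365,345)],.168)-t)@R*100)
m=plane(c,[px(378,172)],.142);print("far edge",(m-t)@R*100)
```

```text
[[ 0.58347397 -0.19945631  0.168     ]
 [ 0.57002693 -0.19341518  0.168     ]
 [ 0.58824872 -0.18771985  0.168     ]
 [ 0.57535621 -0.18192724  0.168     ]] 
 [[ 4.70151967 11.55130684 -2.83307695]
 [ 4.7007537  11.5514697  -1.35890632]
 [ 5.96773652 11.55138297 -2.7870028 ]
 [ 5.96705762 11.55153912 -1.37359883]]
[[ 0.61456586 -0.19091276  0.142     ]
 [ 0.55697948 -0.16504018  0.142     ]] [[ 6.75612646 14.15114751 -5.31831301]
 [ 6.75300369 14.15184496  0.99483291]] [ 0.58577267 -0.17797647  0.142     ] 0.06313146733449664
0.014741708335614861
[[ 4.70113669 11.55138827 -2.09600848]]
far edge [[ 3.6498504  14.15132853 -2.10298593]]
```

>>> step_arm(
  moves=[
    [[0,0,0,3.5,0,-1,100],[0,0,0,6.8,0,-2.1,100],[0,0,0,6.8,3,-2.1,100],[0,0,0,6.8,6,-2.1,100],[0,0,0,6.8,9,-2.1,100]],
  ],
)

```text
time_s: 2.53
tcp_pos: [0.5859, -0.1766, 0.1928]
ee_rot: [[0.409, 0.002, -0.912], [0.912, 0.0, 0.409], [0.001, -1.0, -0.001]]
wrist_force: [-0.3, -0.4, 0.0]
gripper_width: 0.995
```

>>> step_arm(
  moves=[
    [[0,0,0,0,1.5,0,100],[0,0,0,0,2.7,0,100],[0,0,0,0,3.6,0,60],[0,0,0,0,3.6,0,40],[0,0,0,0,3.6,0,0]],
  ],
)

```text
time_s: 2.95
tcp_pos: [0.5855, -0.1774, 0.1577]
ee_rot: [[0.409, -0.0, -0.913], [0.913, -0.0, 0.409], [-0.0, -1.0, -0.0]]
wrist_force: [-0.5, 0.1, -0.2]
gripper_width: 0.858
```

>>> step_arm(
  moves=[
    [[0,0,0,0,0,0,0],[0,0,0,0,0,0,0],[0,0,0,0,0,0,0],[0,0,0,0,0,0,0],[0,0,0,0,0,0,0]],
  ],
)

```text
time_s: 3.37
tcp_pos: [0.5855, -0.1773, 0.1581]
ee_rot: [[0.409, 0.001, -0.913], [0.913, -0.0, 0.409], [0.0, -1.0, -0.001]]
wrist_force: [-0.4, -0.2, -0.0]
gripper_width: 0.479
```

>>> step_arm(
  moves=[
    [[0,0,0,0,0,0,0],[0,0,0,0,0,0,0],[0,0,0,0,0,0,0],[0,0,0,0,0,0,0],[0,0,0,0,0,0,0]],
  ],
)

```text
time_s: 3.78
tcp_pos: [0.5853, -0.1772, 0.1573]
ee_rot: [[0.409, -0.0, -0.913], [0.913, 0.0, 0.409], [-0.0, -1.0, 0.0]]
wrist_force: [-0.1, 0.4, -0.9]
gripper_width: 0.183
```

>>> step_arm(
  moves=[
    [[0,0,0,0,0,0,0],[0,0,0,0,0,0,0],[0,0,0,0,0,0,0],[0,0,0,0,0,0,0],[0,0,0,0,0,0,0]],
  ],
)

```text
time_s: 4.2
tcp_pos: [0.5853, -0.1772, 0.1574]
ee_rot: [[0.409, -0.0, -0.913], [0.913, 0.0, 0.409], [-0.0, -1.0, 0.0]]
wrist_force: [0.1, -0.5, -1.9]
gripper_width: 0.178
```

>>> step_arm(
  moves=[
    [[0,0,0,0,-1,0,0],[0,0,0,0,-2.5,0,0],[0,0,0,0,-4.5,0,0],[0,0,0,0,-6.5,0,0],[0,0,0,0,-8,0,0]],
  ],
)

```text
time_s: 4.62
tcp_pos: [0.5859, -0.1775, 0.2403]
ee_rot: [[0.408, 0.003, -0.913], [0.913, -0.001, 0.408], [0.0, -1.0, -0.003]]
wrist_force: [0.5, 0.0, -0.5]
gripper_width: 0.181
```

Run:
```python
from h import *
s=r.sense();print(s["tcp_pos"],yaw(s),s["wrist_force"],s["moment"],s["gripper_width"])
c=optics.capture("side");cv2.imwrite("pics/s2.png",c["image"][:,:,::-1])
R=np.array(s["ee_rot"]);t=np.array(s["tcp_pos"])
print("to tray",(np.array([.4235,-.095,t[2]])-t)@R*100)
```

```text
[ 0.58589594 -0.17750025  0.24026529] 155.89512550360976 [ 0.51093856  0.03523716 -0.46672892] [ 0.01948975 -0.00019035 -0.00457604] 0.18074733985108143
to tray [ 0.89825091 -0.0478734  18.19280627]
```

View pics/s2.png

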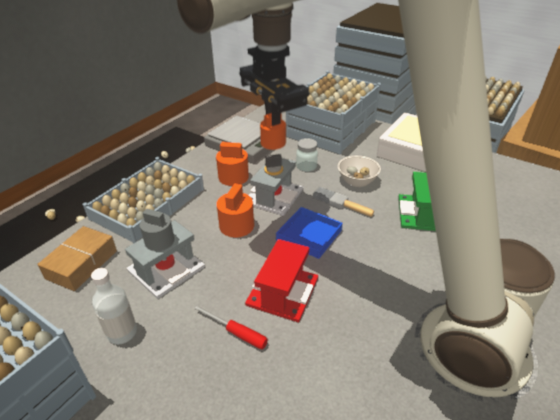

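>>> step_arm(
  moves=[
    [[0,0,0,0.2,0,3,0],[0,0,0,0.4,0,7,0],[0,0,0,0.6,0,11,0],[0,0,0,0.8,0,15,0],[0,0,0,0.9,0,18.2,0]],
  ],
)

```text
time_s: 5.08
tcp_pos: [0.4201, -0.0941, 0.2372]
ee_rot: [[0.409, -0.001, -0.913], [0.913, 0.0, 0.409], [-0.0, -1.0, 0.001]]
wrist_force: [-0.3, 1.4, -1.6]
gripper_width: 0.185
```

>>> step_arm(
  moves=[
    [[0,0,0,0,2,0,0],[0,0,0,0,5,0,0],[0,0,0,0,8,0,0],[0,0,0,0,11,0,0],[0,0,0,0,13,0,0]],
  ],
)

```text
time_s: 5.5
tcp_pos: [0.4214, -0.0947, 0.1056]
ee_rot: [[0.409, -0.002, -0.913], [0.913, 0.0, 0.409], [-0.001, -1.0, 0.002]]
wrist_force: [-0.7, 0.1, -1.7]
gripper_width: 0.177
```

Run:
```python
from h import *
s=r.sense();print(s["tcp_pos"],yaw(s),s["wrist_force"],s["joints"])
for n in("side","top"):
  c=optics.capture(n);i=c["image"][180:270,250:370] if n=="side" else c["image"][180:260,270:370]
  cv2.imwrite(f"pics/{n}3.png",cv2.resize(i,None,fx=5,fy=5)[:,:,::-1])
```

```text
[ 0.42142117 -0.09466621  0.10561574] 155.8583290448284 [-0.71928952  0.08732136 -1.66687966] [  9.03115536  12.06498384 -35.61168236  -0.04487429 -42.44941845
 -33.13963495]
```

View pics/side3.png

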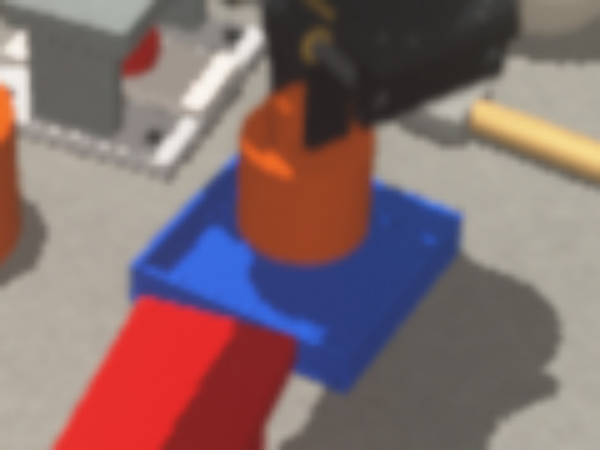

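The cap hangs over the tray middle. Lowering it the rest of the way.

>>> step_arm(
  moves=[
    [[0,0,0,0,1,0,0],[0,0,0,0,2,0,0],[0,0,0,0,2.6,0,0],[0,0,0,0,2.9,0,0],[0,0,0,0,3.1,0,0]],
  ],
)

```text
time_s: 6.02
tcp_pos: [0.4235, -0.0947, 0.0771]
ee_rot: [[0.409, 0.001, -0.913], [0.913, 0.0, 0.409], [0.001, -1.0, -0.001]]
wrist_force: [-0.7, -0.6, -0.6]
gripper_width: 0.181
```

>>> step_arm(
  moves=[
    [[0,0,0,0,0,0,0],[0,0,0,0,0.05,0,0],[0,0,0,0,0.1,0,0],[0,0,0,0,0.1,0,0],[0,0,0,0,0.1,0,0]],
  ],
)

```text
time_s: 6.43
tcp_pos: [0.4231, -0.0947, 0.0758]
ee_rot: [[0.409, 0.001, -0.913], [0.913, 0.0, 0.409], [0.0, -1.0, -0.0]]
wrist_force: [-0.8, 0.6, -0.8]
gripper_width: 0.182
```

>>> step_arm(
  moves=[
    [[0,0,0,0,0.05,0,0],[0,0,0,0,0.1,0,0],[0,0,0,0,0.15,0,0],[0,0,0,0,0.15,0,0],[0,0,0,0,0.15,0,0]],
  ],
)

```text
time_s: 6.85
tcp_pos: [0.4229, -0.0947, 0.074]
ee_rot: [[0.409, -0.0, -0.913], [0.913, -0.0, 0.409], [-0.0, -1.0, 0.0]]
wrist_force: [-0.1, -0.1, -1.3]
gripper_width: 0.183
```

>>> step_arm(
  moves=[
    [[0,0,0,0,0.05,0,0],[0,0,0,0,0.1,0,0],[0,0,0,0,0.1,0,0],[0,0,0,0,0.1,0,0],[0,0,0,0,0.1,0,0]],
  ],
)

```text
time_s: 7.27
tcp_pos: [0.4231, -0.0947, 0.0733]
ee_rot: [[0.409, 0.0, -0.913], [0.913, -0.0, 0.409], [0.0, -1.0, -0.0]]
wrist_force: [0.6, 0.3, 1.6]
gripper_width: 0.18
```

Contact, within about 1 mm. Releasing.

>>> step_arm(
  moves=[
    [[0,0,0,0,0,0,20],[0,0,0,0,0,0,40],[0,0,0,0,0,0,70],[0,0,0,0,0,0,70],[0,0,0,0,0,0,70]],
  ],
)

```text
time_s: 7.68
tcp_pos: [0.4229, -0.0947, 0.073]
ee_rot: [[0.409, -0.0, -0.913], [0.913, 0.0, 0.409], [-0.0, -1.0, 0.0]]
wrist_force: [0.5, 0.4, -0.3]
gripper_width: 0.417
```

>>> step_arm(
  moves=[
    [[0,0,0,0,0,0,70],[0,0,0,0,-1,0,70],[0,0,0,0,-4,0,70],[0,0,0,0,-8,0,70],[0,0,0,0,-12,0,70]],
  ],
)

```text
time_s: 8.1
tcp_pos: [0.422, -0.0948, 0.1939]
ee_rot: [[0.409, -0.003, -0.913], [0.913, -0.0, 0.409], [-0.002, -1.0, 0.002]]
wrist_force: [1.7, 1.5, -0.4]
gripper_width: 0.69
```

Run:
```python
from h import *
s=r.sense();print(s["tcp_pos"],yaw(s),s["gripper_width"])
c=optics.capture("side");cv2.imwrite("pics/s4.png",np.hstack([cv2.resize(c["image"][180:280,250:350],(400,400)),cv2.resize(c["image"][130:210,230:310],(400,400))])[:,:,::-1])
c=optics.capture("top");cv2.imwrite("pics/t4.png",np.hstack([cv2.resize(c["image"][180:260,270:350],(400,400)),cv2.resize(c["image"][140:200,310:370],(400,400))])[:,:,::-1])
```

```text
[ 0.4219629  -0.09480812  0.19389502] 155.8768887094814 0.6897680403557315
```

View pics/s4.png

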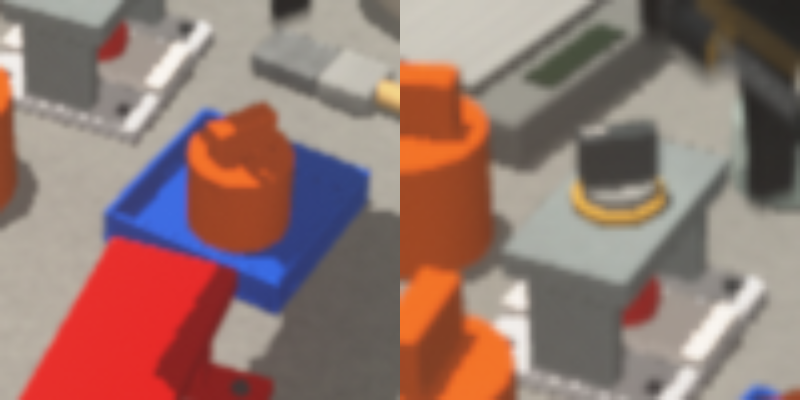

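View pics/t4.png

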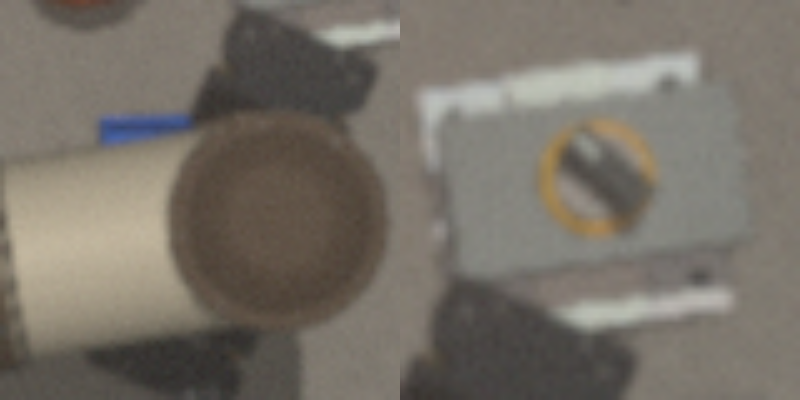

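The cap stands upright in the tray. The bared wing has its disc at top-view pixel about (340,167), and the bar runs upper-left to lower-right with the white mark at the upper left. I'll swing to jaw yaw -40° so there's plenty of clockwise wrist range, staying offset so the wrist camera can see the bar.

>>> step_arm(
  moves=[
    [[0,-0.12,0,1.3,-1.5,-4,70],[0,-0.24,0,2.6,-3,-8,70],[0,-0.36,0,4,-4.5,-12,70],[0,-0.48,0,5,-6,-16,70],[0,-0.6,0,6.4,-7,-20,70]],
  ],
)

```text
time_s: 8.62
tcp_pos: [0.6206, -0.1172, 0.2605]
ee_rot: [[-0.184, 0.001, -0.983], [0.983, -0.0, -0.184], [-0.0, -1.0, -0.001]]
wrist_force: [0.2, 0.4, 0.5]
gripper_width: 0.699
```

>>> step_arm(
  moves=[
    [[0,-0.12,0,0,0,0,70],[0,-0.24,0,0,0,0,70],[0,-0.36,0,0,0,0,70],[0,-0.48,0,0,0,0,70],[0,-0.6,0,0,0,0,70]],
  ],
)

```text
time_s: 9.03
tcp_pos: [0.6188, -0.1167, 0.2585]
ee_rot: [[-0.707, -0.002, -0.708], [0.708, 0.0, -0.707], [0.001, -1.0, 0.001]]
wrist_force: [-0.3, 0.2, -0.5]
gripper_width: 0.698
```

>>> step_arm(
  moves=[
    [[0,-0.12,0,0,0,0,70],[0,-0.24,0,0,0,0,70],[0,-0.36,0,0,0,0,70],[0,-0.48,0,0,0,0,70],[0,-0.6,0,0,0,0,70]],
  ],
)

```text
time_s: 9.45
tcp_pos: [0.6187, -0.1166, 0.2587]
ee_rot: [[-0.983, -0.001, -0.185], [0.185, 0.0, -0.983], [0.001, -1.0, 0.0]]
wrist_force: [-0.1, 0.3, 0.1]
gripper_width: 0.701
```

>>> step_arm(
  moves=[
    [[0,-0.12,0,0,0,0,70],[0,-0.24,0,0,0,0,70],[0,-0.36,0,0,0,0,70],[0,-0.48,0,0,0,0,70],[0,-0.6,0,0,0,0,70]],
  ],
)

```text
time_s: 9.87
tcp_pos: [0.6187, -0.1166, 0.2587]
ee_rot: [[-0.916, -0.001, 0.402], [-0.402, 0.0, -0.916], [0.001, -1.0, -0.001]]
wrist_force: [-0.1, 0.8, 0.7]
gripper_width: 0.698
```

>>> step_arm(
  moves=[
    [[0,-0.12,0,0,0,0,70],[0,-0.24,0,0,0,0,70],[0,-0.36,0,0,0,0,70],[0,-0.46,0,0,0,0,70],[0,-0.46,0,0,0,0,70]],
  ],
)

```text
time_s: 10.28
tcp_pos: [0.6187, -0.1167, 0.2588]
ee_rot: [[-0.645, -0.001, 0.764], [-0.764, 0.0, -0.645], [0.001, -1.0, -0.001]]
wrist_force: [-0.1, 0.0, 1.1]
gripper_width: 0.698
```

Run:
```python
from h import *
s=r.sense();print(s["tcp_pos"],yaw(s),s["gripper_width"],s["joints"],s["moment"],s["time_s"])
c=optics.capture("wrist");cv2.imwrite("pics/w5.png",c["image"][:,:,::-1])
print(proj(c,[[.586,-.177,.132],[.586,-.177,.102]]))
```

```text
[ 0.61866501 -0.11665609  0.25877911] -40.16777219640602 0.6977241661583301 [ 4.01709127e+00  2.16612273e+01  3.52191058e+00 -1.84631884e-02
 -7.19311459e+01  1.35820894e+02] [-0.14825381  0.07177126  0.0139232 ] 10.2833
[[297.86153611 277.56655338]
 [296.71577144 265.10841799]]
```

View pics/w5.png

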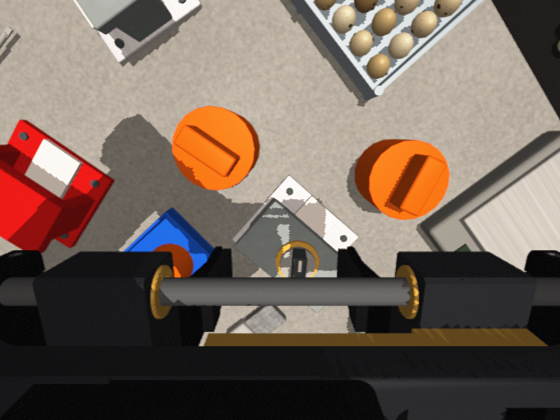

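The wrist view shows the wing bar end at about (299,262) on its brass ring, and the orange cap in the blue tray at (172,260). Enlarging.

Run:
```python
import cv2
i=cv2.imread("pics/w5.png")[235:283,265:333];cv2.imwrite("pics/w5z.png",cv2.resize(i,None,fx=11,fy=11,interpolation=cv2.INTER_CUBIC))
```

```text
(no output)
```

View pics/w5z.png

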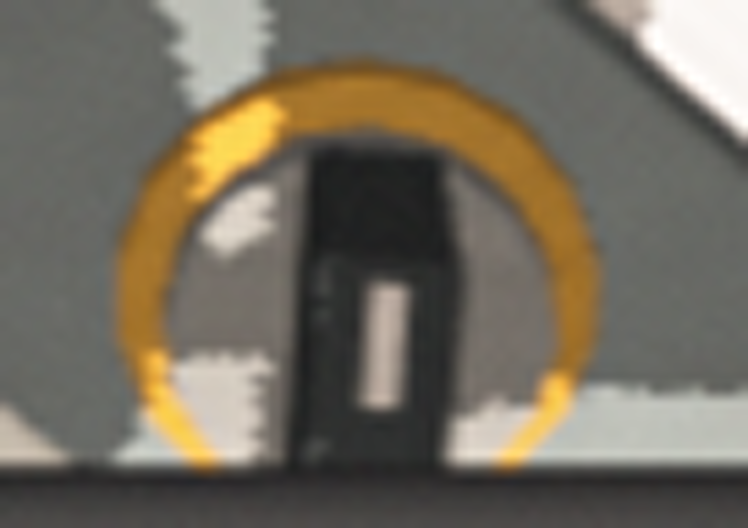

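Run:
```python
from h import *
c=optics.capture("wrist");s=r.sense();R=np.array(s["ee_rot"]);t=np.array(s["tcp_pos"])
px=lambda x,y:[265+x/11-.45,235+y/11-.45]
A=plane(c,[px(308,258),px(455,258),px(293,462),px(445,462)],.132)
a=(A-t)@R*100;print(a)
m1=(a[0]+a[1])/2;m2=(a[2]+a[3])/2;print("axis tilt deg (z per x)",np.degrees(np.arctan2(m1[2]-m2[2],m1[0]-m2[0])),m1,m2)
for z,row,l,rr in((.1,300,163,553),):
    B=plane(c,[px(l,row),px(rr,row)],z);print("disc",(B-t)@R*100,np.linalg.norm(B[0]-B[1]))
print("far disc edge",(plane(c,[px(365,130)],.1)-t)@R*100)
print("pred from top", (plane(optics.capture("top"),[[339.7,166.7]],.1)-t)@R*100)
```

```text
[[ 4.59610992 12.70409883  0.85621795]
 [ 4.59390432 12.70304097  2.17702621]
 [ 6.60671758 12.70515303  0.73603599]
 [ 6.60424712 12.70403952  2.12624721]]
axis tilt deg (z per x) 177.5653902292226 [ 4.59500712 12.7035699   1.51662208] [ 6.60548235 12.70459627  1.4311416 ]
disc [[ 6.41506924 15.90605455 -0.50308729]
 [ 6.40843437 15.90291319  3.41906701]] 0.03922161172587995
far disc edge [[ 4.58972205 15.9035782   1.50483294]]
pred from top [[ 6.79635184 15.90471396  1.39945647]]
```

>>> step_arm(
  moves=[
    [[0,0.02,0,3.3,0,0.7,70],[0,0.04,0,6.6,0,1.4,70],[0,0.04,0,6.6,3,1.4,70],[0,0.04,0,6.6,6,1.4,70],[0,0.04,0,6.6,9,1.4,70]],
  ],
)

```text
time_s: 10.85
tcp_pos: [0.5868, -0.1768, 0.1694]
ee_rot: [[-0.679, 0.002, 0.735], [-0.735, 0.0, -0.679], [-0.002, -1.0, 0.002]]
wrist_force: [0.1, -1.0, -0.7]
gripper_width: 0.7
```

>>> step_arm(
  moves=[
    [[0,0,0,0,2,0,70],[0,0,0,0,4,0,70],[0,0,0,0,5.1,0,70],[0,0,0,0,5.1,0,60],[0,0,0,0,5.1,0,60]],
  ],
)

```text
time_s: 11.27
tcp_pos: [0.5872, -0.1762, 0.1188]
ee_rot: [[-0.676, -0.0, 0.736], [-0.736, -0.0, -0.676], [0.001, -1.0, 0.0]]
wrist_force: [0.8, 0.1, 0.6]
gripper_width: 0.632
```

Run:
```python
from h import *
s=r.sense();print(s["tcp_pos"],yaw(s),s["gripper_width"],s["joints"],s["wrist_force"],s["moment"])
c=optics.capture("side");cv2.imwrite("pics/s6.png",cv2.resize(c["image"][110:210,210:330],None,fx=5,fy=5)[:,:,::-1])
c=optics.capture("wrist");cv2.imwrite("pics/w6.png",c["image"][:,:,::-1])
```

```text
[ 0.58716225 -0.17623114  0.11875724] -42.56826466192822 0.6319446486340551 [-1.58536456e+00  2.66283337e+01 -9.96153656e+00  2.87551045e-02
 -5.34288231e+01  1.38999963e+02] [0.78691913 0.10399998 0.64854707] [-0.11870471  0.00042704  0.0188957 ]
```

View pics/s6.png

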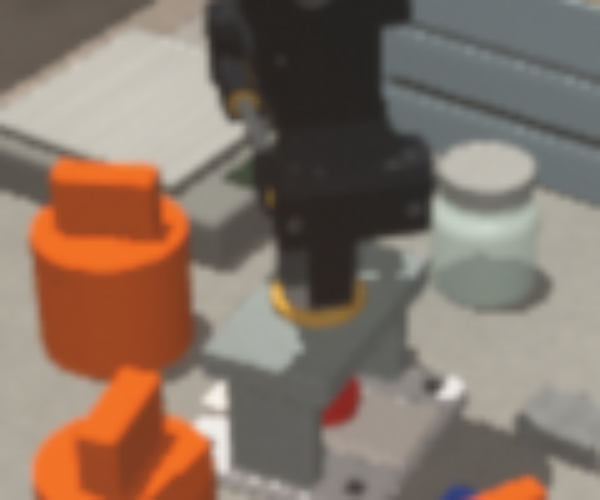

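View pics/w6.png

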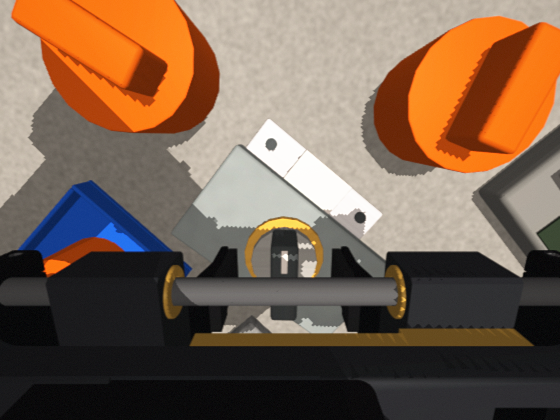

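The bar sits centred and aligned between the fingers (wrist pixel about (285,260)). Closing.

>>> step_arm(
  moves=[
    [[0,0,0,0,0.2,0,40],[0,0,0,0,0.2,0,20],[0,0,0,0,0.2,0,5],[0,0,0,0,0.2,0,5],[0,0,0,0,0.2,0,5]],
  ],
)

```text
time_s: 11.78
tcp_pos: [0.587, -0.1761, 0.117]
ee_rot: [[-0.676, 0.001, 0.737], [-0.737, -0.0, -0.676], [-0.0, -1.0, 0.0]]
wrist_force: [0.5, -1.1, 0.1]
gripper_width: 0.305
```

>>> step_arm(
  moves=[
    [[0,0,0,0,0,0,5],[0,0,0,0,0,0,5],[0,0,0,0,0,0,5],[0,0,0,0,0,0,5],[0,0,0,0,0,0,5]],
  ],
)

```text
time_s: 12.2
tcp_pos: [0.5873, -0.1764, 0.1168]
ee_rot: [[-0.676, 0.001, 0.737], [-0.737, -0.0, -0.676], [-0.0, -1.0, 0.001]]
wrist_force: [1.2, -1.8, -0.6]
gripper_width: 0.156
```

>>> step_arm(
  moves=[
    [[0,0,0,0,0,0,5],[0,0,0,0,0,0,5],[0,0,0,0,0,0,5],[0,0,0,0,0,0,5],[0,0,0,0,0,0,5]],
  ],
)

```text
time_s: 12.62
tcp_pos: [0.5872, -0.1763, 0.1168]
ee_rot: [[-0.676, 0.001, 0.737], [-0.737, -0.0, -0.676], [-0.0, -1.0, 0.001]]
wrist_force: [2.1, -2.9, -0.8]
gripper_width: 0.162
```

```bash
cat > st.py <<'E'
from h import *
s=r.sense();print("t",s["time_s"],"yaw %.2f"%yaw(s),"tcp",np.round(s["tcp_pos"],4),"w %.3f"%s["gripper_width"],"F",np.round(s["wrist_force"],2),"M",np.round(s["moment"],3),"e6 %.3f"%s["effort"][5],"j6 %.2f"%s["joints"][5])
E
for i in 1 2 3; do python3 st.py; done
```

```text
t 12.6167 yaw -42.54 tcp [ 0.5872 -0.1763  0.1168] w 0.162 F [ 2.09 -2.91 -0.77] M [-0.924 -0.418 -0.012] e6 0.025 j6 139.04
t 12.6167 yaw -42.54 tcp [ 0.5872 -0.1763  0.1168] w 0.162 F [ 2.09 -2.91 -0.77] M [-0.924 -0.418 -0.012] e6 0.025 j6 139.04
t 12.6167 yaw -42.54 tcp [ 0.5872 -0.1763  0.1168] w 0.162 F [ 2.09 -2.91 -0.77] M [-0.924 -0.418 -0.012] e6 0.025 j6 139.04
```

>>> step_arm(
  moves=[
    [[0,0.05,0,0,0,0.05,5],[0,0.12,0,0,0,0.05,5],[0,0.2,0,0,0,0.05,5],[0,0.28,0,0,0,0.05,5],[0,0.35,0,0,0,0.05,5]],
  ],
)

```text
time_s: 13.03
tcp_pos: [0.5875, -0.1766, 0.1168]
ee_rot: [[-0.889, 0.0, 0.457], [-0.457, -0.0, -0.889], [-0.0, -1.0, 0.0]]
wrist_force: [1.5, -1.9, -0.5]
gripper_width: 0.157
```

```bash
python3 st.py
```

```text
t 13.0333 yaw -62.79 tcp [ 0.5875 -0.1766  0.1168] w 0.157 F [ 1.49 -1.92 -0.51] M [-0.984 -0.319  0.056] e6 0.430 j6 118.82
```

>>> step_arm(
  moves=[
    [[0,0.08,0,0,0,0,5],[0,0.16,0,0,0,0,5],[0,0.24,0,0,0,0,5],[0,0.32,0,0,0,0,5],[0,0.4,0,0,0,0,5]],
  ],
)

```text
time_s: 13.45
tcp_pos: [0.5875, -0.1769, 0.1168]
ee_rot: [[-0.997, 0.001, 0.075], [-0.075, -0.001, -0.997], [-0.001, -1.0, 0.001]]
wrist_force: [1.2, -4.0, -0.8]
gripper_width: 0.156
```

```bash
python3 st.py
python3 - <<'E'
from h import *
c=optics.capture("wrist");cv2.imwrite("pics/w7.png",c["image"][:,:,::-1])
E
```

```text
t 13.45 yaw -85.72 tcp [ 0.5875 -0.1769  0.1168] w 0.156 F [ 1.23 -4.01 -0.78] M [-1.315 -0.452  0.069] e6 0.558 j6 95.89
```

View pics/w7.png

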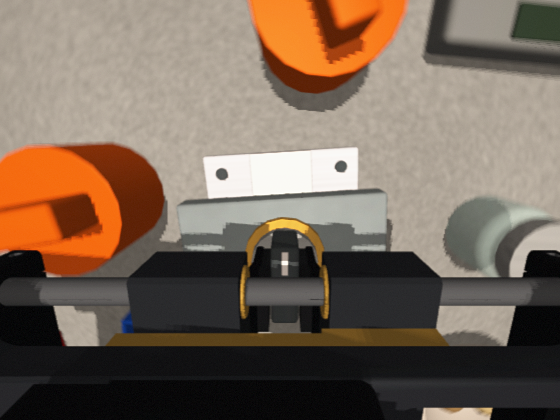

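>>> step_arm(
  moves=[
    [[0,0.05,0,0,0,0.03,5],[0,0.1,0,0,0,0.03,5],[0,0.15,0,0,0,0.03,5],[0,0.2,0,0,0,0.03,5],[0,0.2,0,0,0,0.03,5]],
  ],
)

```text
time_s: 13.92
tcp_pos: [0.5875, -0.1771, 0.1168]
ee_rot: [[-0.993, 0.001, -0.121], [0.121, -0.0, -0.993], [-0.001, -1.0, 0.0]]
wrist_force: [1.5, -3.5, -0.6]
gripper_width: 0.157
```

```bash
python3 st.py
```

```text
t 13.9167 yaw -96.94 tcp [ 0.5875 -0.1771  0.1168] w 0.157 F [ 1.46 -3.47 -0.58] M [-1.292 -0.402 -0.038] e6 -0.217 j6 84.71
```

>>> step_arm(
  moves=[
    [[0,0.03,0,0,0,0,5],[0,0.06,0,0,0,0,5],[0,0.09,0,0,0,0,5],[0,0.12,0,0,0,0,5],[0,0.14,0,0,0,0,5]],
  ],
)

```text
time_s: 14.33
tcp_pos: [0.5875, -0.1772, 0.1168]
ee_rot: [[-0.966, 0.0, -0.258], [0.258, -0.001, -0.966], [-0.001, -1.0, 0.001]]
wrist_force: [1.7, -5.2, -1.9]
gripper_width: 0.158
```

```bash
python3 st.py
```

```text
t 14.3333 yaw -104.94 tcp [ 0.5875 -0.1772  0.1168] w 0.158 F [ 1.67 -5.17 -1.9 ] M [-1.531 -0.418  0.062] e6 0.036 j6 76.71
```

>>> step_arm(
  moves=[
    [[0,0.03,0,0,0,0,5],[0,0.06,0,0,0,0,5],[0,0.08,0,0,0,0,5],[0,0.1,0,0,0,0,5],[0,0.12,0,0,0,0,5]],
  ],
)

```text
time_s: 14.75
tcp_pos: [0.5875, -0.1773, 0.1168]
ee_rot: [[-0.928, 0.0, -0.372], [0.372, -0.001, -0.928], [-0.001, -1.0, 0.001]]
wrist_force: [2.2, -6.0, -1.1]
gripper_width: 0.158
```

```bash
python3 st.py
```

```text
t 14.75 yaw -111.82 tcp [ 0.5875 -0.1773  0.1168] w 0.158 F [ 2.16 -6.03 -1.07] M [-1.691 -0.406  0.061] e6 0.091 j6 69.83
```

>>> step_arm(
  moves=[
    [[0,0.03,0,-0.03,0,0.06,5],[0,0.06,0,-0.03,0,0.06,5],[0,0.08,0,-0.03,0,0.06,5],[0,0.1,0,-0.03,0,0.06,5],[0,0.12,0,-0.03,0,0.06,5]],
  ],
)

```text
time_s: 15.17
tcp_pos: [0.5875, -0.1775, 0.1168]
ee_rot: [[-0.876, 0.0, -0.482], [0.482, -0.0, -0.876], [-0.0, -1.0, -0.0]]
wrist_force: [2.2, -4.1, -0.5]
gripper_width: 0.159
```

```bash
python3 st.py
```

```text
t 15.1667 yaw -118.79 tcp [ 0.5875 -0.1775  0.1168] w 0.159 F [ 2.17 -4.09 -0.47] M [-1.105 -0.343  0.002] e6 0.101 j6 62.92
```

>>> step_arm(
  moves=[
    [[0,0.03,0,0,0,0,5],[0,0.06,0,0,0,0,5],[0,0.08,0,0,0,0,5],[0,0.1,0,0,0,0,5],[0,0.12,0,0,0,0,5]],
  ],
)

```text
time_s: 15.58
tcp_pos: [0.5874, -0.1776, 0.1168]
ee_rot: [[-0.812, 0.0, -0.584], [0.584, -0.0, -0.812], [-0.0, -1.0, 0.0]]
wrist_force: [1.3, -3.7, 0.6]
gripper_width: 0.161
```

```bash
python3 st.py
```

```text
t 15.5833 yaw -125.70 tcp [ 0.5874 -0.1776  0.1168] w 0.161 F [ 1.34 -3.71  0.58] M [-1.102 -0.262  0.089] e6 0.096 j6 56.01
```

>>> step_arm(
  moves=[
    [[0,0.03,0,0,0,0,5],[0,0.06,0,0,0,0,5],[0,0.08,0,0,0,0,5],[0,0.1,0,0,0,0,5],[0,0.12,0,0,0,0,5]],
  ],
)

```text
time_s: 16.0
tcp_pos: [0.5873, -0.1776, 0.1168]
ee_rot: [[-0.736, -0.0, -0.677], [0.677, -0.0, -0.736], [-0.0, -1.0, 0.0]]
wrist_force: [0.1, -4.8, 0.2]
gripper_width: 0.159
```

```bash
python3 st.py
```

```text
t 16.0 yaw -132.59 tcp [ 0.5873 -0.1776  0.1168] w 0.159 F [ 0.09 -4.78  0.24] M [-1.349 -0.18   0.038] e6 0.094 j6 49.12
```

>>> step_arm(
  moves=[
    [[0,0.02,0,0,0,0,5],[0,0.04,0,0,0,0,5],[0,0.06,0,0,0,0,5],[0,0.08,0,0,0,0,5],[0,0.1,0,0,0,0,5]],
  ],
)

```text
time_s: 16.42
tcp_pos: [0.5873, -0.1777, 0.1168]
ee_rot: [[-0.665, -0.0, -0.747], [0.747, -0.0, -0.665], [-0.0, -1.0, 0.0]]
wrist_force: [1.7, -5.7, 1.1]
gripper_width: 0.159
```

```bash
python3 st.py
```

```text
t 16.4167 yaw -138.34 tcp [ 0.5873 -0.1777  0.1168] w 0.159 F [ 1.72 -5.66  1.15] M [-1.62  -0.104  0.057] e6 0.093 j6 43.37
```

>>> step_arm(
  moves=[
    [[0,0.03,0,0.03,0,0.03,5],[0,0.06,0,0.03,0,0.03,5],[0,0.08,0,0.03,0,0.03,5],[0,0.1,0,0.03,0,0.03,5],[0,0.12,0,0.03,0,0.03,5]],
  ],
)

```text
time_s: 16.83
tcp_pos: [0.5872, -0.1777, 0.1168]
ee_rot: [[-0.571, 0.001, -0.821], [0.821, -0.0, -0.571], [-0.001, -1.0, -0.0]]
wrist_force: [1.9, -5.2, -0.3]
gripper_width: 0.161
```

```bash
python3 st.py
```

```text
t 16.8333 yaw -145.21 tcp [ 0.5872 -0.1777  0.1168] w 0.161 F [ 1.88 -5.21 -0.26] M [-1.659 -0.296  0.078] e6 0.093 j6 36.49
```

>>> step_arm(
  moves=[
    [[0,0.02,0,0,0,0,5],[0,0.04,0,0,0,0,5],[0,0.06,0,0,0,0,5],[0,0.08,0,0,0,0,5],[0,0.1,0,0,0,0,5]],
  ],
)

```text
time_s: 17.25
tcp_pos: [0.5871, -0.1778, 0.1168]
ee_rot: [[-0.486, 0.0, -0.874], [0.874, -0.0, -0.486], [-0.001, -1.0, -0.0]]
wrist_force: [2.0, -5.6, 0.7]
gripper_width: 0.157
```

```bash
python3 st.py
```

```text
t 17.25 yaw -150.94 tcp [ 0.5871 -0.1778  0.1168] w 0.157 F [ 2.02 -5.57  0.7 ] M [-1.7   -0.27   0.119] e6 0.094 j6 30.77
```

>>> step_arm(
  moves=[
    [[0,0.01,0,0,0,0,5],[0,0.02,0,0,0,0,5],[0,0.03,0,0,0,0,5],[0,0.04,0,0,0,0,5],[0,0.05,0,0,0,0,5]],
  ],
)

```text
time_s: 17.67
tcp_pos: [0.5871, -0.1778, 0.1168]
ee_rot: [[-0.442, 0.0, -0.897], [0.897, -0.001, -0.442], [-0.001, -1.0, 0.0]]
wrist_force: [1.6, -5.5, 0.8]
gripper_width: 0.157
```

```bash
python3 st.py
```

```text
t 17.6667 yaw -153.78 tcp [ 0.5871 -0.1778  0.1168] w 0.157 F [ 1.64 -5.52  0.81] M [-1.746 -0.274 -0.02 ] e6 0.016 j6 27.93
```

>>> step_arm(
  moves=[
    [[0,0.02,0,0,0,0,5],[0,0.04,0,0,0,0,5],[0,0.06,0,0,0,0,5],[0,0.08,0,0,0,0,5],[0,0.1,0,0,0,0,5]],
  ],
)

```text
time_s: 18.08
tcp_pos: [0.587, -0.1778, 0.1168]
ee_rot: [[-0.35, 0.0, -0.937], [0.937, -0.001, -0.35], [-0.001, -1.0, 0.0]]
wrist_force: [1.1, -5.9, 0.3]
gripper_width: 0.156
```

```bash
python3 st.py
```

```text
t 18.0833 yaw -159.54 tcp [ 0.587  -0.1778  0.1168] w 0.156 F [ 1.1  -5.88  0.34] M [-1.75  -0.221  0.047] e6 0.094 j6 22.17
```

>>> step_arm(
  moves=[
    [[0,0.02,0,0,0,0,5],[0,0.04,0,0,0,0,5],[0,0.06,0,0,0,0,5],[0,0.08,0,0,0,0,5],[0,0.1,0,0,0,0,5]],
  ],
)

```text
time_s: 18.5
tcp_pos: [0.5869, -0.1778, 0.1168]
ee_rot: [[-0.255, -0.0, -0.967], [0.967, -0.001, -0.255], [-0.001, -1.0, 0.0]]
wrist_force: [1.6, -5.7, 0.3]
gripper_width: 0.161
```

```bash
python3 st.py
```

```text
t 18.5 yaw -165.23 tcp [ 0.5869 -0.1778  0.1168] w 0.161 F [ 1.62 -5.67  0.27] M [-1.78  -0.205  0.28 ] e6 -0.090 j6 16.47
```

>>> step_arm(
  moves=[
    [[0,0.02,0,0,0,0,5],[0,0.04,0,0,0,0,5],[0,0.06,0,0,0,0,5],[0,0.08,0,0,0,0,5],[0,0.1,0,0,0,0,5]],
  ],
)

```text
time_s: 18.92
tcp_pos: [0.5868, -0.1778, 0.1168]
ee_rot: [[-0.158, -0.0, -0.987], [0.987, -0.001, -0.158], [-0.001, -1.0, 0.001]]
wrist_force: [0.1, -4.6, 1.5]
gripper_width: 0.156
```

```bash
python3 st.py
```

```text
t 18.9167 yaw -170.92 tcp [ 0.5868 -0.1778  0.1168] w 0.156 F [ 0.12 -4.58  1.46] M [-1.847 -0.168  0.382] e6 -0.229 j6 10.77
```

The seat is firm (0.28, then 0.38 N m). That went a bit further than I meant, because I had queued two moves. It's still below the overtightened limit. The dead stop is at jaw yaw of about -161.5° (drag only at -159.5°), so I back off to about -71.5°.

>>> step_arm(
  moves=[
    [[0,-0.06,0,0,0,0,5],[0,-0.14,0,0,0,0,5],[0,-0.24,0,0,0,0,5],[0,-0.34,0,0,0,0,5],[0,-0.44,0,0,0,0,5]],
  ],
)

```text
time_s: 19.33
tcp_pos: [0.5871, -0.1777, 0.1168]
ee_rot: [[-0.567, 0.001, -0.824], [0.824, -0.0, -0.567], [-0.001, -1.0, -0.0]]
wrist_force: [2.0, -4.7, 0.1]
gripper_width: 0.16
```

```bash
python3 st.py
```

```text
t 19.3333 yaw -145.48 tcp [ 0.5871 -0.1777  0.1168] w 0.160 F [ 1.97 -4.74  0.08] M [-1.641 -0.367 -0.053] e6 -0.720 j6 36.24
```

>>> step_arm(
  moves=[
    [[0,-0.1,0,0,0,0,5],[0,-0.2,0,0,0,0,5],[0,-0.3,0,0,0,0,5],[0,-0.4,0,0,0,0,5],[0,-0.5,0,0,0,0,5]],
  ],
)

```text
time_s: 19.75
tcp_pos: [0.5874, -0.1774, 0.1168]
ee_rot: [[-0.892, 0.001, -0.451], [0.451, 0.0, -0.892], [-0.001, -1.0, -0.001]]
wrist_force: [2.2, -4.0, -0.0]
gripper_width: 0.158
```

>>> step_arm(
  moves=[
    [[0,-0.1,0,0,0,0,5],[0,-0.2,0,0,0,0,5],[0,-0.3,0,0,0,0,5],[0,-0.4,0,0,0,0,5],[0,-0.5,0,0,0,0,5]],
  ],
)

```text
time_s: 20.17
tcp_pos: [0.5875, -0.177, 0.1168]
ee_rot: [[-0.999, 0.001, 0.032], [-0.032, 0.001, -0.999], [-0.001, -1.0, -0.0]]
wrist_force: [1.3, -4.3, 1.3]
gripper_width: 0.157
```

>>> step_arm(
  moves=[
    [[0,-0.1,0,0,0,0,5],[0,-0.2,0,0,0,0,5],[0,-0.28,0,0,0,0,5],[0,-0.28,0,0,0,0,5],[0,-0.28,0,0,0,0,5]],
  ],
)

```text
time_s: 20.58
tcp_pos: [0.5875, -0.1768, 0.1168]
ee_rot: [[-0.954, 0.001, 0.301], [-0.301, 0.001, -0.954], [-0.001, -1.0, -0.0]]
wrist_force: [3.0, -0.9, 1.0]
gripper_width: 0.157
```

```bash
python3 st.py
python3 - <<'E'
from h import *
c=optics.capture("wrist");cv2.imwrite("pics/w8.png",c["image"][:,:,::-1])
E
```

```text
t 20.5833 yaw -72.48 tcp [ 0.5875 -0.1768  0.1168] w 0.157 F [ 3.04 -0.92  1.  ] M [-0.411 -0.532  0.071] e6 -0.003 j6 109.23
```

View pics/w8.png

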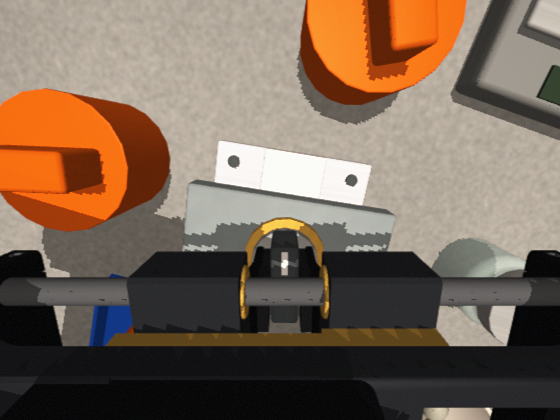

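The bar is still square in the jaws (pixel (285,258)) at yaw -72.5°, about 89° from the dead stop. Releasing and rising straight up.

>>> step_arm(
  moves=[
    [[0,0,0,0,0,0,20],[0,0,0,0,0,0,30],[0,0,0,0,0,0,55],[0,0,0,0,0,0,55],[0,0,0,0,0,0,55]],
  ],
)

```text
time_s: 21.05
tcp_pos: [0.5864, -0.1773, 0.1163]
ee_rot: [[-0.953, -0.001, 0.303], [-0.303, 0.0, -0.953], [0.001, -1.0, -0.001]]
wrist_force: [-0.5, -0.7, 0.4]
gripper_width: 0.417
```

>>> step_arm(
  moves=[
    [[0,0,0,0,0,0,55],[0,0,0,0,-1,0,55],[0,0,0,0,-3,0,55],[0,0,0,0,-6,0,55],[0,0,0,0,-10,0,55]],
  ],
)

```text
time_s: 21.47
tcp_pos: [0.5852, -0.1771, 0.2157]
ee_rot: [[-0.953, -0.006, 0.303], [-0.303, 0.001, -0.953], [0.006, -1.0, -0.003]]
wrist_force: [0.7, 0.2, -0.1]
gripper_width: 0.548
```

>>> step_arm(
  moves=[
    [[0,0,0,2,-1,0,55],[0,0,0,5,-2,0,55],[0,0,0,8,-3,0,55],[0,0,0,8,-3,0,55],[0,0,0,8,-3,0,55]],
  ],
)

```text
time_s: 21.88
tcp_pos: [0.5101, -0.2022, 0.2489]
ee_rot: [[-0.953, 0.004, 0.302], [-0.302, -0.0, -0.953], [-0.003, -1.0, 0.002]]
wrist_force: [0.0, -0.4, 0.7]
gripper_width: 0.553
```

```bash
python3 st.py
python3 - <<'E'
from h import *
c=optics.capture("wrist");s=optics.capture("side");t=optics.capture("top")
cv2.imwrite("pics/w9.png",c["image"][:,:,::-1])
cv2.imwrite("pics/s9.png",s["image"][:,:,::-1])
cv2.imwrite("pics/t9.png",t["image"][:,:,::-1])
E
```

```text
t 21.8833 yaw -72.41 tcp [ 0.5101 -0.2022  0.2489] w 0.553 F [ 0.03 -0.41  0.71] M [-0.109  0.129  0.029] e6 0.014 j6 112.28
```

View pics/w9.png

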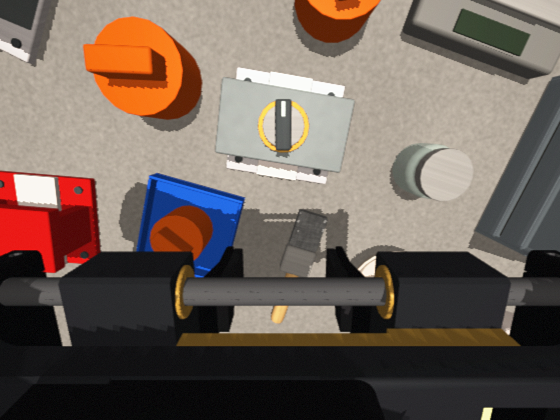

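View pics/s9.png

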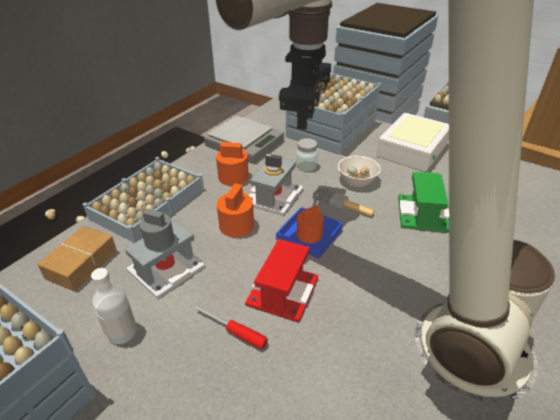

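View pics/t9.png

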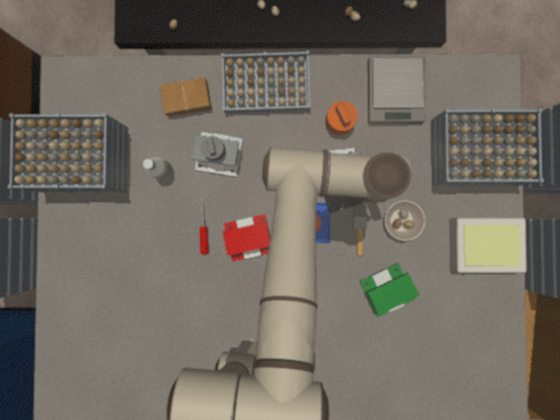

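The wrist view shows the bar at (283,125), parallel to the tool, with the cap upright in the tray at about (180,235). The bystanders haven't moved. Measuring both numerically.

Run:
```python
from h import *
c=optics.capture("wrist");im=c["image"]; s=r.sense();R=np.array(s["ee_rot"])
g=cv2.cvtColor(im,cv2.COLOR_RGB2GRAY)
k=big((g<75).astype(np.uint8),(262,96,306,160));rc=cv2.minAreaRect(k);b=cv2.boxPoints(rc)
P=plane(c,b,.132);e=[P[1]-P[0],P[2]-P[1]];e=max(e,key=np.linalg.norm);print(rc,"bar long yaw",np.degrees(np.arctan2(e[1],e[0]))%180,"jaw x",(yaw(s)-90)%180,np.linalg.norm(e))
hsv=cv2.cvtColor(im,cv2.COLOR_RGB2HSV)
o=((hsv[...,0]<14)&(hsv[...,1]>170)&(hsv[...,2]>60)).astype(np.uint8)
k=big(o,(140,185,230,275));x,y,w,h=cv2.boundingRect(k);print((x,y,w,h),plane(c,[[x+w/2,y+w/2+3]],.05))
cs=optics.capture("side");h=cv2.cvtColor(cs["image"],cv2.COLOR_RGB2HSV)
o=((h[...,0]<14)&(h[...,1]>150)).astype(np.uint8);k=big(o,(290,203,328,245));print(cv2.boundingRect(k),"expected mouth/top centre px",proj(cs,[[.423,-.095,.004],[.423,-.095,.058]]))
```

```text
((283.0, 150.5), (1.0, 12.0), 90.0) bar long yaw 107.69631190375954 jaw x 17.68131752500335 0.01028593932525041
(150, 207, 62, 54) [[ 0.42253986 -0.09854232  0.05      ]]
(297, 206, 26, 37) expected mouth/top centre px [[309.19089006 233.56930533]
 [310.05706494 216.80891046]]
```

Run:
```python
from h import *
c=optics.capture("wrist");g=cv2.cvtColor(c["image"],cv2.COLOR_RGB2GRAY)
k=big((g<95).astype(np.uint8),(265,90,303,158));rc=cv2.minAreaRect(k);print(rc)
print(r.finish_job())
```

```text
((283.5, 125.5), (51.0, 15.0), 90.0)
the job is handed in; nothing more can be done
None
```

I stood the orange cap upright in the blue tray, bottomed the wing screw firmly, backed it off about a quarter turn and handed the job in at about 22 s. No verdict was reported.

- **Cap:** it stands within about 5 mm of the tray's middle.
- **Bottoming:** the dead stop is at a jaw yaw of about -161.5°, good to 2–3°. Two moves I had queued together took the torque to a measured 0.38 N m. That is above the intended 0.22–0.35 but below the 0.4 overtightened mark and the 0.45 limit.
- **Back-off:** I let go at a jaw yaw of -72.5°, about 89° from the dead stop. The final wrist image shows the bar still lined up with the jaws' earlier direction, so it didn't turn on release.
- **Surroundings:** the final pictures show no visible movement of the grey-capped unit, the eggs or the other things on the bench. The gripper was clear of everything.
- **Check that failed:** my first numeric measurement of the bar's direction (107.7°) was wrong because its mask caught only the end of the bar. A second mask agreed with the picture.

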